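Re-zero the ring comparator behind its sliding guard

ROBOT

A 6-joint arm with a two-finger parallel gripper is mounted at the origin on the work surface. World frame = base frame: x ahead of the robot, y to its left, z up, the work surface at z = 0. Lengths are in m, angles in rad, forces in N, time in s.
With the tool pointing down it reaches from about 0.25 to 0.775 m from the base axis. Payload 4 kg.
Tool frame: the origin (TCP) lies midway between the tips of the shut fingers; the grasp point (between the pads) lies 19 mm behind it; z points along the fingers, y is the direction in which the jaws open and shut (so a half turn about z gives the same grasp; the last joint's range is limited). The gripper opens to 94 mm and grips with 3 to 60 N. Pads are 16 mm wide; open, the fingers measure 119 mm over their backs; the gripper's body (75 mm by 177 mm) begins 78 mm behind the grasp point.
Start: joints at [1.044, 0.087, 1.371, -0, 1.684, -0.103], TCP at [0.226, 0.501, 0.206] pointing down, gripper open.
Joint ranges: [-3.1, 3.1], [-0.76, 2.03], [0.27, 2.55], [-1.08, 4.22], [0.17, 2.65], [-2.57, 2.57]. Speed limits (rad/s): [2.79, 2.79, 3.14, 3.14, 3.14, 3.14].

INTERFACE

Orientations are given as [roll, pitch, yaw] about the fixed x, y, z axes, in that order (R = Rz(yaw) Ry(pitch) Rx(roll)).
In Python, from bench import robot gives the robot as it stands.
- The arm moves only by the tool drive_tool, never from a script. Its argument "series" is a list that holds one entry, the list of rows, each a list of 7 numbers: the turn, a rotation vector about the tool's x, y, z in rad, then the shift along the tool's x, y, z in cm, then the opening in per cent of the stroke, from 0 (shut) to 100 (fully open). In form: [[[rx, ry, rz, tx, ty, tz, fingers], ...]]. A call has 1 to 20 rows; each row is the pose to reach, as a shift and turn from the pose measured when the call began, along the tool's axes at that moment; what a row does not reach only later rows make up. A row lasts 1/10 s, in which the tool goes at most 50 mm and 8.59 degrees, less where a joint would pass 70% of its speed; a pose out of reach is approached as far as the arm can. A call with a gripper value outside its range is refused whole. The fingers move at their own pace and stop on an object; the grip force is fixed at half the most. Time passes only in rows, so rows that repeat a pose let the fingers close. It gives the time, the measured TCP pose, the force and the opening at its end, in the units of the state.
- robot.get_obs(): the state, without advancing time (a new reading comes with each control period).
- robot.snapshot(name): name is "side" or "top" or "wrist"; returns a dict with "img" (420x560x3 uint8, blue, green, red), "depth" (420x560 float32, m along the optical axis (not along the pixel's ray), 0 where there is no reading), "vertical_fov" (degrees; the focal length in pixels is half the picture's height over the tangent of half this angle, whatever the lens; pixels are square), "cx", "cy" (the principal point, pixels), "dist_coeffs" ([k1, k2, p1, p2, k3] as OpenCV has them; the pictures are not rectified), "rvec" (rotation vector, rad) and "tvec" (3), from world to camera coordinates, as OpenCV has them. Camera axes: x right, y down, z forward; pixel columns grow to the right and rows downward; lengths in m; the calibration is good to about 2 mm. A picture is of the moment at which its call begins.
- robot.close_job(): hands the job in, once; it reports no verdict.
The state is a dict: "time": time; "joint_positions": joint angles; "qvel": joint speeds; "joint_torque": joint torques, N m; "tool_pos": TCP position; "ee_rot": TCP orientation; "wrist_force": force on the tool from outside, world axes, zero at the start; "wrist_torque": the same for the moment, N m; "width": finger opening in m.
Only numpy, scipy, OpenCV 4.12 (cv2) and the standard library are available. Lean on these libraries where they do the work, as an engineer would, in place of code of your own. Each camera call takes 0.05 s, during which the arm holds its last target.

TASK

Re-zero the white ring comparator that stands on the granite plate: slide its clear guard window fully open by the orange tab, press the green zero key all the way down without pressing the red erase key, then slide the guard fully shut again. Leave the other tools on the plate where they are.

Things in the scene. Friction and masses are not known exactly. Their poses are not given: they have to be found in the camera images.
- case: White comparator housing, 180 (x) x 360 (y) x 60 mm, fixed on the granite plate (its top 120 mm above the table). Origin: centre of its underside, z up. The +y half is an open-topped bay (156 mm in x, y 0 to 172 mm) holding two keys and, at x 38, y 88 mm, a fixed steel ring whose top is 44 mm up. The -y half is a closed deck. Tracks on the two long edges rise to 70 mm.
- guard (a joint): The clear guard window with black edges, 164 x 175 x 6 mm, sliding on the tracks along the case's y. Value in m: 0 = fully shut over the bay (against its stop), grows as it slides toward the case's -y, 0.160 = fully open over the deck (against its stop). It needs about 3 to 4 N to slide and stays where it is left.
- guard_tab (a point): Middle of the top of the orange upright tab in the middle of the guard: 60 mm along the case's x, 12 mm thick along y, standing 36 mm above the window. Can be pushed from either side or pinched. In the case's frame it lies at x 0, y 85 mm when shut and -75 mm when fully open, 103 mm up (the window's top 67 mm up).
- zero_top (a point): Centre of the top of the green zero key, round, 26 mm across, in a black housing on the bay floor. It lies in the bay on the side x = -40 mm of the case, with y near 55 or 120 mm (the two keys may swap places).
- zero (a joint): How far the green key is pressed, m: 0 = up, 0.006 = fully down; a spring returns it; fully down takes about 5 N.
- erase_top (a point): Centre of the top of the red erase key, same size and make as the green one, in the other key place about 65 mm away.
- erase (a joint): How far the red key is pressed, m: 0 = up, 0.006 = fully down.
- angle_gauge: Loose bystander: matte dark steel angle gauge, 100 x 24 x 70 mm, on the plate; origin at the centre of its underside.
- block_holder: Loose bystander: green plastic gauge-block holder, 120 x 44 x 40 mm, on the plate; origin at the centre of its underside.
- ejector_pin: Loose bystander: bright steel ejector pin, 157 mm long, 16 mm head, lying at the far edge of the plate; origin under its middle.
- depth_rod: Loose bystander: brass depth rod 160 mm long with a 44 mm cross-bar, 18 mm high, lying at the far edge of the plate; origin under its cross-bar.

How it is judged:
By the outcome, as a careful person would: the job done as asked, in the order asked, and still so for the second after the job is handed in, with the robot touching nothing.
It also fails if it takes over 48 s, if anything falls off the work surface, if the arm or the gripper's body presses on something with over 40 N, if the wrist force passes 120 N, or if a joint passes its speed limit or range.

## Working session

There is one attempt and no reset: what is moved stays moved. The work goes in short steps, Python scripts to look and compute and a tool call to move; the robot and the scene stay as the last step left them, time stands still between calls to the robot, and variables do not carry over. Pictures are saved under pics/ and viewed, and the job is handed in when it is done.

Besides the shell and the picture viewer there is one more tool, called after "Call:" as name(argument=value, ...), one argument or row to a line, values as JSON. drive_tool: Moves the arm, as the interface text tells. Its arguments: {"type":"object","properties":{"series":{"type":"array","items":{"type":"array","items":{"type":"array","items":{"type":"number"}}}}},"required":["series"]}

```bash
mkdir -p pics; ls; cat > h.py <<'E'
import numpy as np, cv2
from bench import robot
def snap(n,fn):
    s=robot.snapshot(n); cv2.imwrite('pics/'+fn,s['img']); np.savez('pics/'+fn[:-4]+'.npz',**{k:np.array(v) for k,v in s.items()}); return s
def K(s):
    h=s['img'].shape[0]; f=h/2/np.tan(np.radians(float(s['vertical_fov']))/2)
    return np.array([[f,0,float(s['cx'])],[0,f,float(s['cy'])],[0,0,1]])
def ray(s,uv):
    p=cv2.undistortPoints(np.array(uv,float).reshape(-1,1,2),K(s),np.array(s['dist_coeffs'],float)).reshape(-1,2)
    R=cv2.Rodrigues(np.array(s['rvec'],float))[0]; t=np.array(s['tvec'],float).reshape(3)
    d=np.c_[p,np.ones(len(p))]@R; return -R.T@t,d
def onplane(s,uv,z):
    o,d=ray(s,uv); return o+d*((z-o[2])/d[:,2])[:,None]
def proj(s,P):
    return cv2.projectPoints(np.array(P,float).reshape(-1,3),np.array(s['rvec'],float),np.array(s['tvec'],float),K(s),np.array(s['dist_coeffs'],float))[0].reshape(-1,2)
def load(fn): return dict(np.load('pics/'+fn+'.npz'))
E
python3 - <<'E'
from h import *
for n in ['side','top','wrist']:
    s=snap(n,n+'0.png'); o,d=ray(s,[[280,210]]); print(n,o,d,s['vertical_fov'])
print(robot.get_obs())
E
```

```text
pics
side [0.19165481 0.47596652 0.88574077] [[ 0.46547994 -0.49935506 -0.73078398]] 51.308438354171
top [0.51728038 0.01285776 1.31736499] [[ 0.10401131 -0.01639735 -0.99444851]] 43.65558561410722
wrist [0.16230048 0.53045153 0.38421405] [[ 0.2318224  -0.09619532 -0.96807609]] 61.0034963510274
{'time': 0.15, 'joint_positions': array([ 1.04390948e+00,  8.78313920e-02,  1.37188530e+00, -2.61230487e-05,
        1.68359462e+00, -1.03089668e-01]), 'qvel': array([ 0.00095614, -0.00237187, -0.00463694, -0.00052593,  0.00025242,
        0.00138443]), 'joint_torque': array([ 9.45251886e-04, -3.40645444e+01, -3.02792537e+01,  7.18981284e-02,
        3.04792158e-02, -1.16861684e-04]), 'tool_pos': array([0.22597205, 0.50098132, 0.20455888]), 'ee_rot': array([-3.13988045e+00, -1.51037877e-04,  2.71779243e+00]), 'wrist_force': array([-0.259428  ,  0.05369343, -0.51632101]), 'wrist_torque': array([ 0.00228281, -0.03017764,  0.02107676]), 'width': 0.09413193921969833}
```

View pics/side0.png

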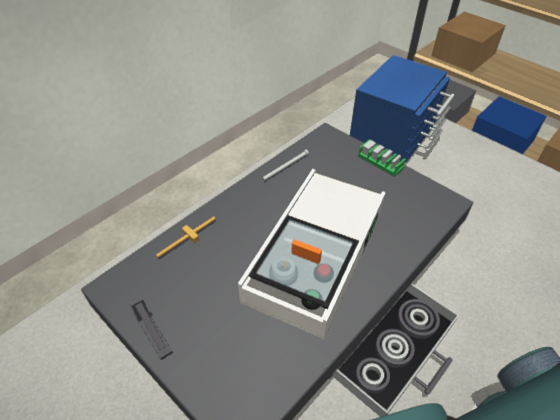

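View pics/top0.png

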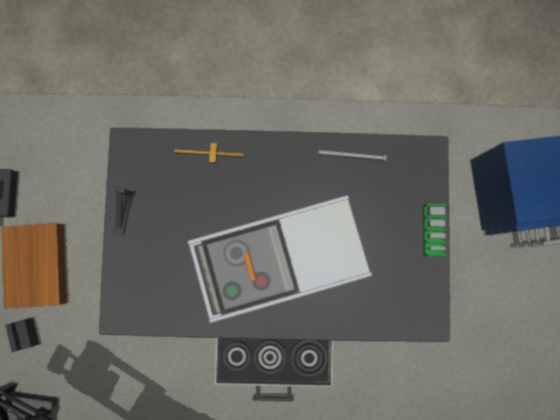

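View pics/wrist0.png

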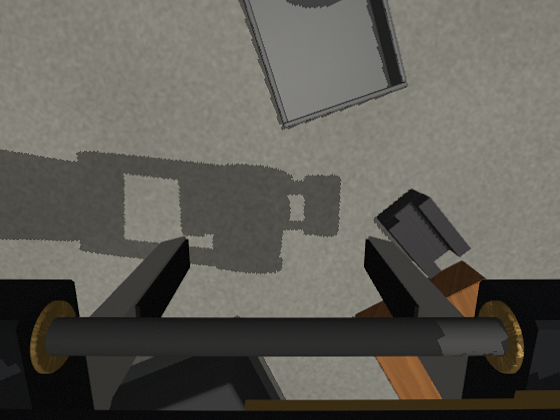

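The top view shows the case with its closed deck to the right (world -y) at about (350,197)-(371,275). The bay is on the left, with green at (232,291), red at (261,281), the ring at (236,252) and the orange tab at (245..256, 253..282). Next I measure these points.

```bash
python3 - <<'E'
from h import *
for n in ['top0','side0']:
    s=load(n); im=s['img'].astype(int); hsv=cv2.cvtColor(s['img'],cv2.COLOR_BGR2HSV); H,S,V=cv2.split(hsv)
    sub=np.zeros(H.shape,bool)
    if n=='top0': sub[190:330,185:380]=1
    else: sub[170:335,235:385]=1
    masks={'orange':(H>4)&(H<16)&(S>180)&sub,'green':(H>45)&(H<95)&(S>60)&sub,'red':((H<4)|(H>170))&(S>60)&sub}
    for k,m in masks.items():
        c,_=cv2.findContours(m.astype(np.uint8),0,2)
        if not c: print(n,k,'none');continue
        c=max(c,key=cv2.contourArea); r=cv2.minAreaRect(c); 
        print(n,k,cv2.contourArea(c),r, 'tab' , onplane(s,[r[0]],0.223 if k=='orange' else .145), onplane(s,cv2.boxPoints(r),.223).round(4).tolist() if k=='orange' else '', 'depth',s['depth'][int(r[0][1]),int(r[0][0])])
    if n=='top0':
        # white case outline
        d=s['depth']; o,_=ray(s,[[0,0]])
        vv,uu=np.mgrid[190:330,185:380]; uv=np.c_[uu.ravel(),vv.ravel()]
        oo,dd=ray(s,uv); P=oo+dd*d[190:330,185:380].reshape(-1,1)
        z=P[:,2]; print('z hist',np.percentile(z,[1,10,50,90,99]))
        m=np.zeros(H.shape,np.uint8); m[190:330,185:380]=(z.reshape(vv.shape)>0.15)
        # deck+tracks
        c,_=cv2.findContours(m,0,2); c=max(c,key=cv2.contourArea); r=cv2.minAreaRect(c); print(r)
        b=onplane(s,cv2.boxPoints(r),.185);print(b.round(4), np.linalg.norm(b-np.roll(b,1,0),axis=1))
        deck=m; cv2.imwrite('pics/m.png',m*255)
    big=cv2.resize(s['img'][170:340,180:390],None,fx=3.5,fy=3.5,interpolation=cv2.INTER_CUBIC); cv2.imwrite('pics/'+n+'z.png',big)
E
```

```text
top0 orange none
top0 green 57.5 ((231.0, 290.5), (9.0, 8.0), 90.0) tab [[0.45794918 0.09798778 0.145     ]]  depth 1.1182677
top0 red 75.5 ((260.7500305175781, 280.7500305175781), (10.60660171508789, 9.899494171142578), 45.0) tab [[0.48100285 0.03265192 0.145     ]]  depth 1.12565
z hist [0.11435239 0.11723814 0.13425054 0.1877258  0.21916751]
((279.0370178222656, 258.4527893066406), (85.19927978515625, 167.85714721679688), 74.12405395507812)
[[ 0.5647  0.1941  0.185 ]
 [ 0.6734 -0.1539  0.185 ]
 [ 0.4965 -0.2063  0.185 ]
 [ 0.3914  0.1379  0.185 ]] [0.18224565 0.36464095 0.18452957 0.35986973]
side0 orange 328.5 ((306.0129089355469, 250.9665069580078), (30.728605270385742, 12.707858085632324), 21.037511825561523) tab [[0.50441136 0.0669116  0.223     ]] [[0.5268, 0.0894, 0.223], [0.54, 0.0618, 0.223], [0.4819, 0.0443, 0.223], [0.4703, 0.0718, 0.223]] depth 0.8413611
side0 green 52.5 ((312.9827880859375, 293.2931213378906), (12.070197105407715, 6.127946376800537), 21.801406860351562) tab [[0.46219719 0.08885543 0.145     ]]  depth 0.811302
side0 red 73.5 ((324.0, 269.5), (9.0, 10.0), 90.0) tab [[0.48265112 0.02968367 0.145     ]]  depth 0.85281837
```

View pics/top0z.png

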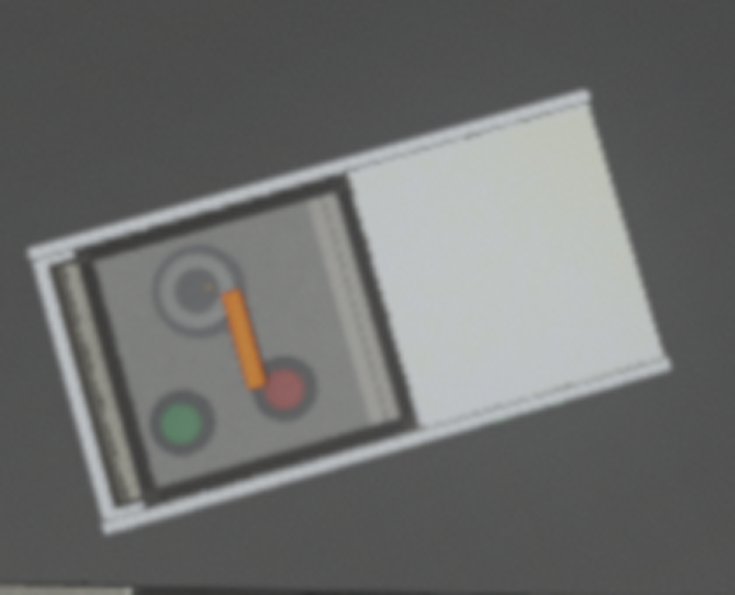

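View pics/side0z.png

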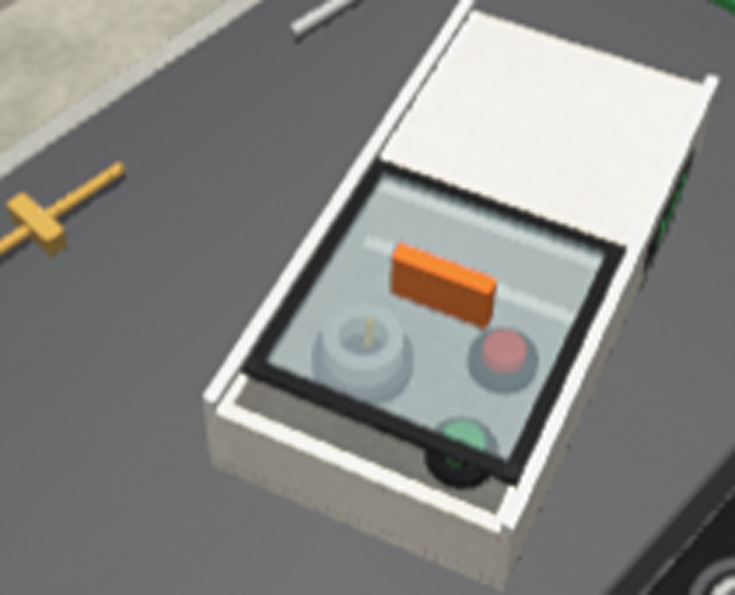

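```bash
cat > pose.py <<'E'
from h import *
t=load('top0'); s=load('side0')
off=np.array([180,170])
def z(p): return np.array(p,float)/3.5+off-0.35
# case local corners at z 0.07: order (+x,+y),(-x,+y),(+x,-y),(-x,-y)
T=onplane(t,z([(30,250),(107,532),(588,92),(670,368)]),.19)
S=onplane(s,z([(207,398),(510,525),(717,78)]),.19)
L=np.array([[.09,.18],[-.09,.18],[.09,-.18],[-.09,-.18]])
def fit(W,L):
    a=L-L.mean(0); b=W-W.mean(0)
    th=np.arctan2((a[:,0]*b[:,1]-a[:,1]*b[:,0]).sum(),(a*b).sum())
    R=np.array([[np.cos(th),-np.sin(th)],[np.sin(th),np.cos(th)]])
    tt=W.mean(0)-R@L.mean(0); return th,R,tt,W-(L@R.T+tt)
if __name__=='__main__':
    for W,l in ((T,L),(S,L[[0,1,3]])):
        th,R,tt,res=fit(W[:,:2],l); print(np.degrees(th),tt,(res*1000).round(1).tolist())
        for nm,cam,uv,h in (('tab t',t,z([(244,340)]),.223),('tab s',s,z([(445,268)]),.223),('red s',s,z([(504,346)]),.146),('red t',t,z([(284,388)]),.146),('green t',t,z([(181,424)]),.146),('green s',s,z([(462,438)]),.146)):
            print(nm,((onplane(cam,uv,h)[0,:2]-tt)@R*1000).round(1))
E
python3 pose.py
```

```text
17.302836362753737 [ 0.53159553 -0.00749798] [[-0.8, -1.2], [1.3, -0.7], [-1.5, 0.4], [0.9, 1.6]]
tab t [-0.2 66.3]
tab s [-0.6 67.9]
red s [-34.3  48.8]
red t [-35.8  53.1]
green t [-39.8 121.9]
green s [-36.8 117.6]
17.518922854203492 [ 0.5321956  -0.00613257] [[-2.2, -1.0], [2.3, 0.5], [-0.0, 0.5]]
tab t [-1.  65.2]
tab s [-1.3 66.8]
red s [-35.1  47.8]
red t [-36.6  52.1]
green t [-40.3 121. ]
green s [-37.3 116.6]
```

The two cameras agree. The case is at about (0.532, -0.007) with yaw about 17.4°. The tab is at case y ≈ 66.5 mm, so the guard is already open about 18 mm. Green is at y ≈ 120 and red at y ≈ 52. I'll go above a point behind the tab with the fingers shut.

Call:
drive_tool(
  series=[
    [[0,0,0.08,-4,-2.5,-3,0],[0,0,0.17,-8,-5,-5.5,0],[0,0,0.25,-12,-7.5,-5.5,0],[0,0,0.34,-16,-10,-5.5,0],[0,0,0.42,-20,-12.5,-5.5,0],[0,0,0.5,-24,-15,-5.5,0],[0,0,0.59,-28,-17.5,-5.5,0],[0,0,0.67,-32,-20,-5.5,0],[0,0,0.76,-36,-22.5,-5.5,0],[0,0,0.843,-40,-24.5,-5.5,0],[0,0,0.843,-41.8,-25.9,-5.5,0],[0,0,0.843,-41.8,-25.9,-5.5,0],[0,0,0.843,-41.8,-25.9,-5.5,0],[0,0,0.843,-41.8,-25.9,-5.5,0],[0,0,0.843,-41.8,-25.9,-5.5,0]],
  ],
)

```text
time: 1.65
tool_pos: [0.5, 0.0943, 0.2602]
ee_rot: [-3.141, 0.001, 1.877]
wrist_force: [-0.3, 0.2, -0.9]
width: 0.0005
```

```bash
cat > st.py <<'E'
from h import *
th=np.radians(17.4); R=np.array([[np.cos(th),-np.sin(th)],[np.sin(th),np.cos(th)]]); tt=np.array([.532,-.007])
def loc():
    o=robot.get_obs(); p=np.array(o['tool_pos']); l=(p[:2]-tt)@R
    print('t',o['time'],'case xy mm',(l*1000).round(1),'z',p[2].round(4),'rot deg',np.degrees(o['ee_rot']).round(2),'F',np.round(o['wrist_force'],1),'w',round(o['width'],4)); return o
if __name__=='__main__': loc()
E
python3 - <<'E'
from st import *
loc()
snap('side','side1.png'); w=snap('wrist','wrist1.png')
E
```

```text
t 1.65 case xy mm [ -0.3 106.3] z 0.2602 rot deg [-1.7995e+02  6.0000e-02  1.0754e+02] F [-0.3  0.2 -0.9] w 0.0005
```

View pics/side1.png

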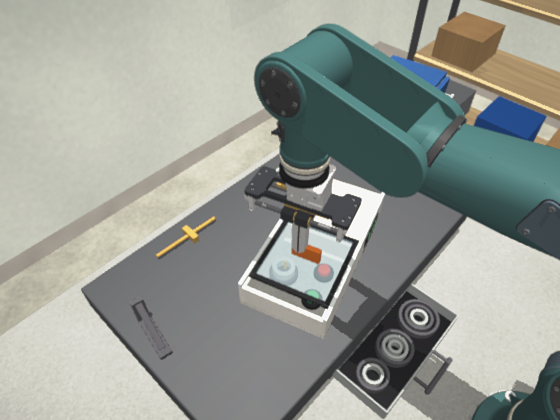

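View pics/wrist1.png

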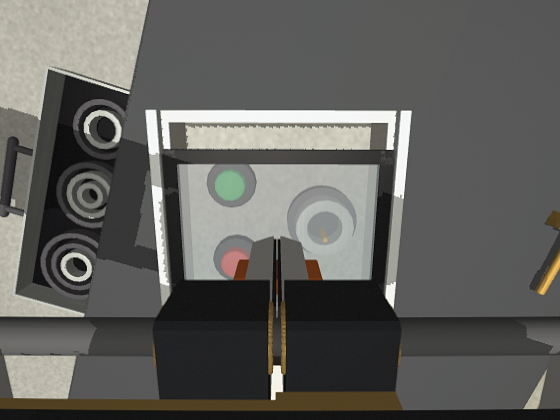

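The wrist view shows the shut fingers centred on the orange tab at about (278,268), green at (230,185), and the case edges parallel to the image, so the alignment is good. Next I lower behind the tab and push it toward -y, stopping just short of the end stop.

Call:
drive_tool(
  series=[
    [[0,0,0,0,0,3,0],[0,0,0,0,0,6.2,0],[0,0,0,0,0,6.2,0],[0,0,0,-2,0,6.2,0],[0,0,0,-3,0,6.2,0],[0,0,0,-4.5,0,6.2,0],[0,0,0,-6,0,6.2,0],[0,0,0,-7.5,0,6.2,0],[0,0,0,-9,0,6.2,0],[0,0,0,-10.5,0,6.2,0],[0,0,0,-12,0,6.2,0],[0,0,0,-13.5,0,6.2,0],[0,0,0,-15,0,6.2,0],[0,0,0,-16,0,6.2,0],[0,0,0,-16,0,6.2,0],[0,0,0,-16,0,6.2,0]],
  ],
)

```text
time: 3.35
tool_pos: [0.5483, -0.0594, 0.1977]
ee_rot: [-3.14, 0.002, 1.876]
wrist_force: [-1.1, -0.2, 0.1]
width: 0.0008
```

```bash
python3 - <<'E'
from st import *
loc()
snap('top','top2.png')
E
```

```text
t 3.35 case xy mm [ -0.2 -54.9] z 0.1977 rot deg [-1.7990e+02  1.2000e-01  1.0747e+02] F [-1.1 -0.2  0.1] w 0.0008
```

View pics/top2.png

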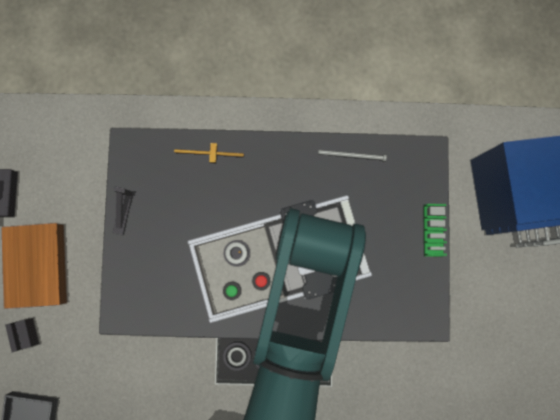

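The guard has slid over the deck, leaving the bay, ring and both keys uncovered (green (232,291), red (261,281)). I now push gently on to the stop.

Call:
drive_tool(
  series=[
    [[0,0,0,-0.3,0,0,0],[0,0,0,-0.6,0,0,0],[0,0,0,-0.7,0,0,0],[0,0,0,-0.8,0,0,0],[0,0,0,-0.8,0,0,0]],
  ],
)

```text
time: 3.9
tool_pos: [0.5491, -0.0623, 0.1977]
ee_rot: [-3.139, -0.007, 1.88]
wrist_force: [-3.6, 10.3, 3.3]
width: 0.0004
```

```bash
python3 st.py
```

```text
t 3.9 case xy mm [ -0.2 -57.9] z 0.1977 rot deg [-179.84   -0.4   107.7 ] F [-3.6 10.3  3.3] w 0.0004
```

Call:
drive_tool(
  series=[
    [[0,0,0,-0.5,0,0,0],[0,0,0,-0.9,0,0,0],[0,0,0,-0.9,0,0,0]],
  ],
)

```text
time: 4.2
tool_pos: [0.5489, -0.0621, 0.1978]
ee_rot: [-3.137, -0.025, 1.886]
wrist_force: [-8.0, 21.4, 6.9]
width: 0.0006
```

```bash
python3 st.py
```

```text
t 4.2 case xy mm [ -0.4 -57.7] z 0.1978 rot deg [-179.76   -1.44  108.07] F [-8.  21.4  6.9] w 0.0006
```

The guard sits firmly on its open stop: 22 N with no further movement. I back off, lift, and go above the green key.

Call:
drive_tool(
  series=[
    [[0,0,0,0.8,0,0,0],[0,0,0,1.2,0,-2.5,0],[0,0,0,1.2,0,-5,0],[0,0,0,3,-0.5,-5,0],[0,0,0,6,-1.5,-5,0],[0,0,0,9,-2.5,-5,0],[0,0,0,12,-4,-5,0],[0,0,0,15,-4,-5,0],[0,0,0,17.8,-4,-5,0],[0,0,0,17.8,-4,-5,0],[0,0,0,17.8,-4,-5,0],[0,0,0,17.8,-4,-5,0]],
  ],
)

```text
time: 5.4
tool_pos: [0.4562, 0.093, 0.2518]
ee_rot: [-3.136, -0.025, 1.886]
wrist_force: [0.1, 0.7, -0.2]
width: -0.0001
```

```bash
python3 - <<'E'
from st import *
loc()
snap('top','top3.png'); s=snap('side','side3.png'); w=snap('wrist','wrist3.png')
for n,c in (('s',s),('w',w)):
    H,S,V=cv2.split(cv2.cvtColor(c['img'],cv2.COLOR_BGR2HSV)); m=((H>45)&(H<95)&(S>110)).astype(np.uint8)
    cs,_=cv2.findContours(m,0,2)
    for k in sorted(cs,key=cv2.contourArea)[-3:]:
        r=cv2.minAreaRect(k); 
        o,d=ray(c,[r[0]]); dep=c['depth'][int(r[0][1]),int(r[0][0])]; P=(o+d*dep)[0]; print(n,cv2.contourArea(k),r,P.round(4),((P[:2]-tt)@R*1000).round(1))
E
```

```text
t 5.4 case xy mm [-42.4 118.1] z 0.2518 rot deg [-179.71   -1.42  108.04] F [ 0.1  0.7 -0.2] w -0.0001
s 126.0 ((312.0, 296.0), (12.0, 12.0), 90.0) [0.4561 0.0999 0.1547] [-40.5 124.7]
w 0.0 ((275.0, 292.0), (0.0, 0.0), 0.0) [0.4544 0.0989 0.3118] [-42.4 124.2]
w 0.0 ((275.0, 284.0), (0.0, 0.0), 0.0) [0.454  0.0997 0.3069] [-42.5 125.2]
w 761.0 ((281.5, 204.0), (32.0, 31.0), 90.0) [0.458  0.0998 0.1557] [-38.6 124. ]
```

View pics/wrist3.png

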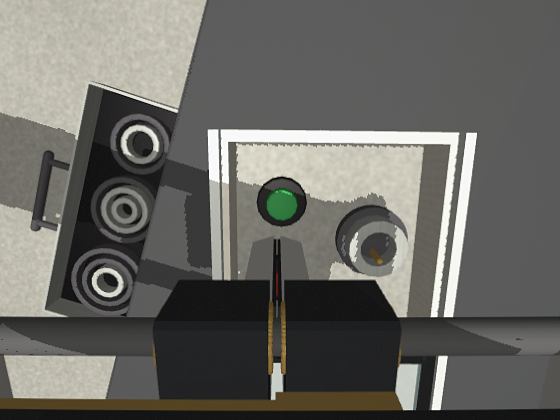

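View pics/side3.png

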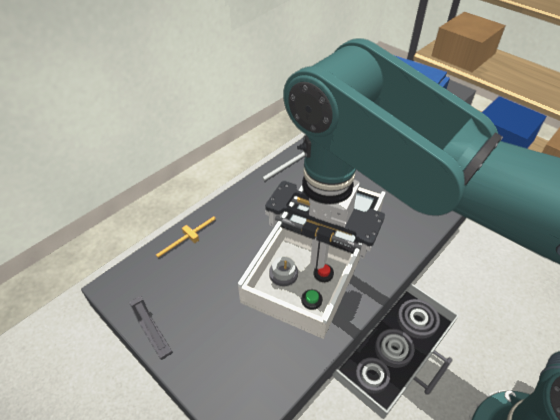

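View pics/top3.png

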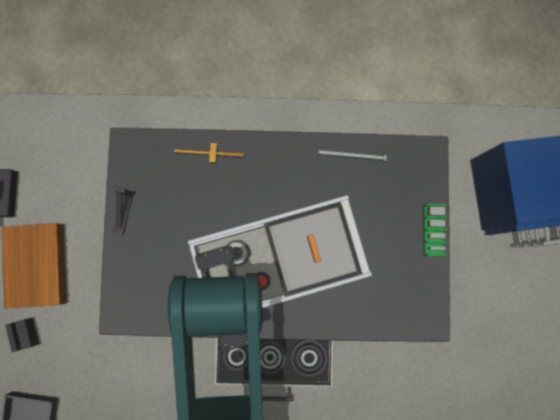

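The wrist view shows green at (281,204), just ahead of the fingertips, with the bay fully open. Depth gives the key top at world (0.457, 0.0998, 0.155), which matches the side view. The tool tilted 1.4° during the push, so I compute the correction.

```bash
cat > rel.py <<'E'
from st import *
from scipy.spatial.transform import Rotation as Ro
def rel(P,yaw=107.4):
    o=loc(); A=Ro.from_euler('xyz',o['ee_rot']); B=Ro.from_euler('xyz',[np.pi,0,np.radians(yaw)])
    print('rv',(A.inv()*B).as_rotvec().round(4),'cm',(A.inv().apply(np.array(P)-o['tool_pos'])*100).round(2))
E
python3 - <<'E'
from rel import *
rel([.457,.0995,.165])
for n,uv in (('top0',[[231,290.5]]),('side3',[[312,296]]),('wrist3',[[281.5,204]])):
    P=onplane(load(n),uv,.155)[0]; print(n,P)
E
```

```text
t 5.55 case xy mm [-42.2 117.7] z 0.2521 rot deg [-179.72   -1.43  107.98] F [ 0.4 -1.5 -0.4] w 0.0002
rv [-0.005  -0.025   0.0102] cm [0.42 0.3  8.72]
top0 [0.45845526 0.09726165 0.155     ]
side3 [0.45597208 0.10004931 0.155     ]
wrist3 [0.45810543 0.09960814 0.155     ]
```

Call:
drive_tool(
  series=[
    [[-0.005,-0.025,0.01,0.5,0.3,3,0],[-0.005,-0.025,0.01,0.4,0.3,6,0],[-0.005,-0.025,0.01,0.4,0.3,8,0],[-0.005,-0.025,0.01,0.4,0.3,8.7,0],[-0.005,-0.025,0.01,0.4,0.3,8.7,0],[-0.005,-0.025,0.01,0.4,0.3,8.7,0]],
  ],
)

```text
time: 6.15
tool_pos: [0.4579, 0.0991, 0.1664]
ee_rot: [3.14, 0.0, 1.874]
wrist_force: [-0.5, -0.2, 0.4]
width: 0.0004
```

```bash
python3 - <<'E'
from rel import *
rel([.457,.0995,.150])
s=snap('wrist','wrist4.png'); s=snap('side','side4.png'); cv2.imwrite('pics/side4z.png',cv2.resize(s['img'][200:340,230:390],None,fx=4,fy=4))
E
```

```text
t 6.15 case xy mm [-39.  123.4] z 0.1664 rot deg [1.7989e+02 2.0000e-02 1.0738e+02] F [-0.5 -0.2  0.4] w 0.0004
rv [ 0.0019  0.0004 -0.0004] cm [ 0.07 -0.08  1.64]
```

View pics/wrist4.png

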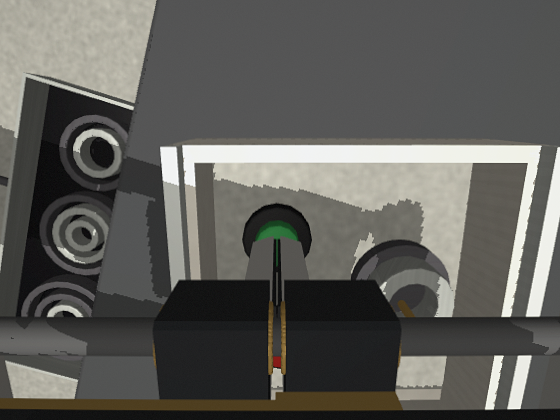

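View pics/side4z.png

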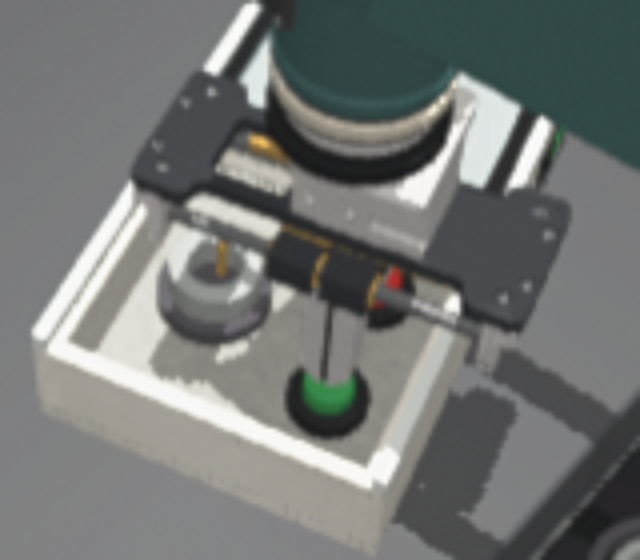

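The fingers stand centred over the green key and well clear of the red one. I press slowly, watching the force.

Call:
drive_tool(
  series=[
    [[0,0,0,0,0,0.6,0],[0,0,0,0,0,0.9,0],[0,0,0,0,0,1.1,0],[0,0,0,0,0,1.3,0],[0,0,0,0,0,1.3,0]],
  ],
)

```text
time: 6.75
tool_pos: [0.4581, 0.0993, 0.1539]
ee_rot: [3.139, 0.001, 1.874]
wrist_force: [-0.4, 1.1, 2.2]
width: 0.0002
```

```bash
python3 st.py
```

```text
t 6.75 case xy mm [-38.7 123.5] z 0.1539 rot deg [1.7984e+02 4.0000e-02 1.0740e+02] F [-0.4  1.1  2.2] w 0.0002
```

Contact, near 0.155 as expected. I keep pressing until the force rises hard past the spring.

Call:
drive_tool(
  series=[
    [[0,0,0,0,0,0.2,0],[0,0,0,0,0,0.4,0],[0,0,0,0,0,0.6,0],[0,0,0,0,0,0.7,0],[0,0,0,0,0,0.7,0]],
  ],
)

```text
time: 7.25
tool_pos: [0.4582, 0.0993, 0.1487]
ee_rot: [3.138, 0.001, 1.874]
wrist_force: [-3.8, -0.7, 9.3]
width: 0.0003
```

```bash
python3 st.py
```

```text
t 7.25 case xy mm [-38.6 123.5] z 0.1487 rot deg [1.7977e+02 6.0000e-02 1.0740e+02] F [-3.8 -0.7  9.3] w 0.0003
```

Call:
drive_tool(
  series=[
    [[0,0,0,0,0,0.3,0],[0,0,0,0,0,0.5,0],[0,0,0,0,0,0.6,0],[0,0,0,0,0,0.6,0]],
  ],
)

```text
time: 7.65
tool_pos: [0.4584, 0.0993, 0.1484]
ee_rot: [3.134, 0.002, 1.875]
wrist_force: [-10.1, -0.7, 24.5]
width: -0.0
```

```bash
python3 - <<'E'
from st import *
loc()
s=snap('side','side5.png'); cv2.imwrite('pics/side5z.png',cv2.resize(s['img'][200:340,230:390],None,fx=4,fy=4))
E
```

```text
t 7.65 case xy mm [-38.5 123.5] z 0.1484 rot deg [1.7958e+02 1.1000e-01 1.0741e+02] F [-10.1  -0.7  24.5] w -0.0
```

View pics/side5z.png

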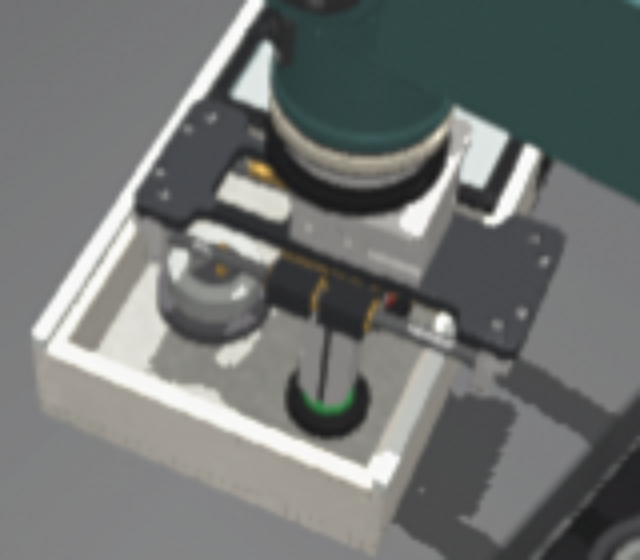

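The key stops hard at z 0.1484. Contact began at about 0.1547, so travel is about 6 mm. I check that the stop isn't the fingers resting on the housing rim, using the saved depth image.

```bash
python3 - <<'E'
from st import *
s=load('wrist3')
def z(u,v):
    o,d=ray(s,[[u,v]]); return ((o+d*s['depth'][v,u])[0]*1000).round(1)
for u in range(254,310,3): print(u,z(u,204)[2],end='; ')
print()
for v in range(172,236,4): print(v,z(281,v)[2],end='; ')
E
```

```text
254 134.6; 257 143.5; 260 145.7; 263 145.1; 266 152.0; 269 156.1; 272 154.7; 275 154.7; 278 155.5; 281 155.7; 284 155.5; 287 154.5; 290 156.5; 293 155.8; 296 154.3; 299 144.7; 302 433.4; 305 143.9; 308 133.9; 
172 133.8; 176 139.8; 180 144.0; 184 145.2; 188 150.7; 192 154.9; 196 154.4; 200 154.9; 204 155.7; 208 153.1; 212 155.0; 216 153.8; 220 145.8; 224 146.2; 228 133.4; 232 133.5;
```

The housing is at 0.145 and the key top at 0.155, so a pressed top of 0.1485 is above the housing. The key really is fully down. I lift and cross over the tab to its -y side.

Call:
drive_tool(
  series=[
    [[0,0,0,0,0,-2,0],[0,0,0,0,0,-5,0],[0,0,0,0,0,-8,0],[0,0,0,0,0,-11.5,0],[0,0,0,0,0,-11.5,0],[0,0,0,-3,0.5,-11.5,0],[0,0,0,-6,1,-11.5,0],[0,0,0,-10,2,-11.5,0],[0,0,0,-14,3,-11.5,0],[0,0,0,-18,3.8,-11.5,0],[0,0,0,-22,3.8,-11.5,0],[0,0,0,-23.5,3.8,-11.5,0],[0,0,0,-23.5,3.8,-11.5,0],[0,0,0,-23.5,3.8,-11.5,0]],
  ],
)

```text
time: 9.1
tool_pos: [0.5637, -0.1127, 0.2633]
ee_rot: [3.135, 0.0, 1.875]
wrist_force: [-1.0, 0.1, -0.1]
width: 0.0001
```

```bash
python3 - <<'E'
from rel import *
rel(list(tt+R@np.array([0,-.111]))+[.198])
snap('wrist','wrist6.png'); snap('side','side6.png')
E
```

```text
t 9.1 case xy mm [  -1.4 -110.3] z 0.2633 rot deg [1.7963e+02 1.0000e-02 1.0743e+02] F [-1.   0.1 -0.1] w 0.0001
rv [0.0065 0.0002 0.0005] cm [-0.07  0.09  6.53]
```

View pics/wrist6.png

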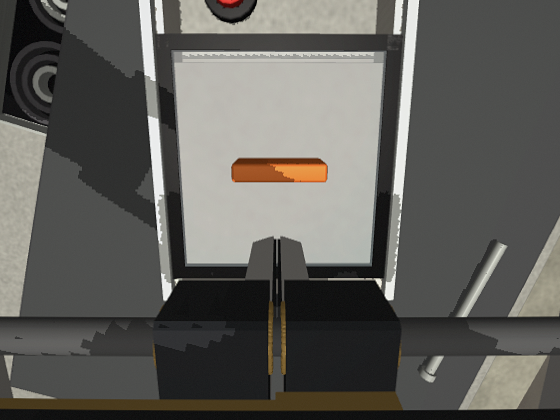

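View pics/side6.png

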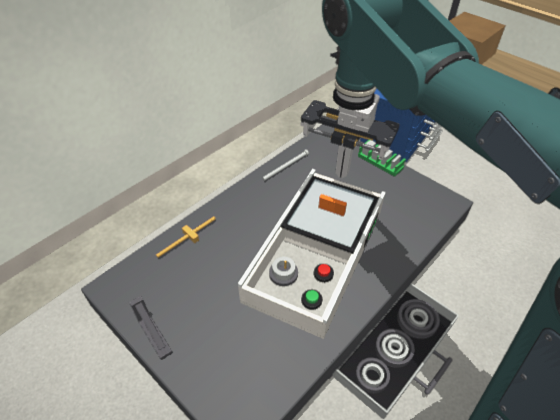

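The wrist view shows the tab at (280,170), ahead of and centred on the fingers, with the path clear. I lower and push it toward +y.

Call:
drive_tool(
  series=[
    [[0,0,0,0,0.1,3.5,0],[0,0,0,0,0.1,6.5,0],[0,0,0,0,0.1,6.5,0],[0,0,0,1.5,0.1,6.5,0],[0,0,0,3,0.1,6.5,0],[0,0,0,4.5,0.1,6.5,0],[0,0,0,6,0.1,6.5,0],[0,0,0,7.5,0.1,6.5,0],[0,0,0,9,0.1,6.5,0],[0,0,0,10.5,0.1,6.5,0],[0,0,0,12,0.1,6.5,0],[0,0,0,13.5,0.1,6.5,0],[0,0,0,15,0.1,6.5,0],[0,0,0,16,0.1,6.5,0],[0,0,0,17,0.1,6.5,0],[0,0,0,17.5,0.1,6.5,0],[0,0,0,17.5,0.1,6.5,0]],
  ],
)

```text
time: 10.9
tool_pos: [0.5116, 0.0565, 0.1984]
ee_rot: [3.136, -0.001, 1.878]
wrist_force: [-0.8, -0.3, -0.1]
width: 0.0003
```

```bash
python3 st.py
```

```text
t 10.9 case xy mm [-0.4 66.7] z 0.1984 rot deg [ 1.7966e+02 -4.0000e-02  1.0759e+02] F [-0.8 -0.3 -0.1] w 0.0003
```

Call:
drive_tool(
  series=[
    [[0,0,0,0.3,0,0,0],[0,0,0,0.6,0,0,0],[0,0,0,0.9,0,0,0],[0,0,0,1.2,0,0,0],[0,0,0,1.2,0,0,0]],
  ],
)

```text
time: 11.4
tool_pos: [0.5101, 0.0606, 0.1981]
ee_rot: [3.136, 0.015, 1.872]
wrist_force: [6.5, -18.4, -1.4]
width: 0.0005
```

```bash
python3 st.py
```

```text
t 11.4 case xy mm [-0.7 71. ] z 0.1981 rot deg [179.7    0.84 107.26] F [  6.5 -18.4  -1.4] w 0.0005
```

It is against the shut stop: 19.5 N at TCP y 71, and 71 was expected. One confirming nudge, then I retreat clear.

Call:
drive_tool(
  series=[
    [[0,0,0,0.6,0,0,0],[0,0,0,0.8,0,0,0],[0,0,0,0.8,0,0,0]],
  ],
)

```text
time: 11.7
tool_pos: [0.5101, 0.0602, 0.1983]
ee_rot: [3.136, 0.031, 1.866]
wrist_force: [6.2, -19.8, -0.7]
width: 0.0004
```

Call:
drive_tool(
  series=[
    [[0,0,0,-0.8,0,0,0],[0,0,0,-2,0,0,0],[0,0,0,-3,0,-3,0],[0,0,0,-3,0,-7,0],[0,0,0,-6,0,-11,0],[0,0,0,-10,0,-12,0],[0,0,0,-14,0,-12,0],[0,0,0,-18,0,-12,0],[0,0,0,-22,0,-12,0],[0,0,0,-26,0,-12,0],[0,0,0,-30,0,-12,0],[0,0,0,-34,0,-12,0],[0,0,0,-34,0,-12,0],[0,0,0,-34,0,-12,0]],
  ],
)

```text
time: 13.1
tool_pos: [0.607, -0.2619, 0.327]
ee_rot: [3.138, 0.027, 1.865]
wrist_force: [0.2, 1.0, 0.7]
width: 0.0003
```

```bash
python3 - <<'E'
from st import *
loc()
s=snap('top','top7.png'); cv2.imwrite('pics/top7z.png',cv2.resize(s['img'][120:340,100:460],None,fx=2.2,fy=2.2,interpolation=cv2.INTER_CUBIC)); c=snap('side','side7.png')
for cam,n in ((c,'side'),(s,'top')):
    H,S,V=cv2.split(cv2.cvtColor(cam['img'],cv2.COLOR_BGR2HSV)); 
    m=((H>4)&(H<14)&(S>170)&(V>(200 if n=='side' else 120))).astype(np.uint8); m[:, :220]=0; m[:200]=0
    cs,_=cv2.findContours(m,0,2)
    if not cs: continue
    k=max(cs,key=cv2.contourArea); r=cv2.minAreaRect(k); P=onplane(cam,[r[0]],.223)[0]; print(n,r,((P[:2]-tt)@R*1000).round(1))
cv2.imwrite('pics/side7z.png',cv2.resize(c['img'][160:340,230:400],None,fx=3.2,fy=3.2,interpolation=cv2.INTER_CUBIC))
E
```

```text
t 13.1 case xy mm [  -4.6 -265.7] z 0.327 rot deg [179.77   1.57 106.86] F [0.2 1.  0.7] w 0.0003
side ((302.3493347167969, 254.0684814453125), (29.728452682495117, 4.096440315246582), 20.556045532226562) [-0.9 88.6]
```

View pics/top7z.png

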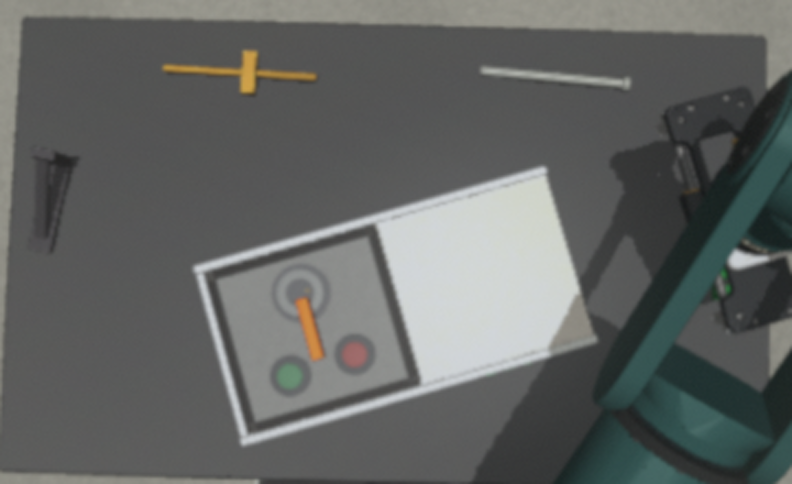

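View pics/side7z.png

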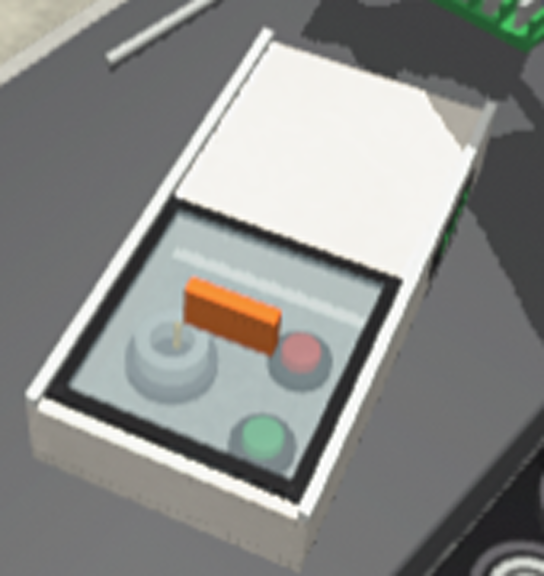

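The guard sits flush against the +y end wall. Both keys are up under it, the bystanders have not moved, and the arm is clear. I hand the job in.

```bash
python3 -c "
from bench import robot
print(robot.close_job())"
```

```text
the job is handed in; nothing more can be done
None
```

The comparator is re-zeroed and the job is handed in, at about 13 s of the 48 s allowed. `close_job()` gives no verdict, so this rests on my own checks.

- **Opening:** the guard was already about 18 mm open at the start. With shut fingers I pushed the tab to the open stop, which held firm at about 22 N.
- **Zero key:** I pressed the green key from first contact at about 0.155 m down to a hard stop at 0.1484 m. That is about 6 mm of travel, with 24 N upward on the wrist at the bottom. Depth readings put the housing rim at 0.145 m, so the stop was the key itself and not the rim. The red key was not touched.
- **Closing:** I pushed the guard back to the shut stop, which held firm at about 20 N. The last pictures show it flush with the end wall and both keys up. I saw no change in the angle gauge, pin or depth rod. The arm hid most of the block holder in that last top view, but the arm never came near it.

**Disagreements between checks:**
- The open stop came about 3 mm before the position I calculated.
- The final side view puts the tab at y 88.6 mm, where 85 is expected. That is more than the 2 mm calibration figure, but it is on the shut side, and the hard stop and the flush edge both agree it is closed.
- In the last top view, my colour mask failed to find the tab, so that view was checked by eye.

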